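# Check the hand lever's stop on the rail clamp

## Robot

A 7-joint arm with a two-finger parallel gripper is mounted at the origin on the work surface. World frame = base frame: x ahead of the robot, y to its left, z up, the work surface at z = 0. Lengths are in m, angles in rad, forces in N, time in s.
With the tool pointing down it reaches from about 0.425 to 0.925 m from the base axis. Payload 6.8 kg.
Tool frame: the origin (TCP) lies on the front face of the gripper's body, between the roots of the fingers; the fingertips stand 73 mm ahead of it and the grasp point (between the pads) lies 54 mm ahead of it; z points along the fingers, y is the line along which they close (so a half turn about z gives the same grasp; the last joint's range is limited). The gripper opens to 85 mm and grips with 20 to 120 N. Pads are 22 mm wide; open, the fingers measure 114 mm over their backs; the gripper's body (76 mm by 85 mm) begins 54 mm behind the grasp point. The pads swing forward as they close: fully open they stand 13 mm farther back than shut.
Start: joints at [-1.215, 0.477, 0.022, 1.555, -0.011, 1.109, -0.083], TCP at [0.302, 0.604, 0.304] pointing down, gripper open.
Joint ranges: [-2.96, 2.96], [-0.34, 2.1], [-1.41, 1.46], [0.24, 2.44], [-1.37, 4.51], [0.17, 1.92], [-2.96, 2.96]. Speed limits (rad/s): [2.39, 2.39, 3.14, 3.14, 3.14, 3.14, 3.14].

## Interface

Orientations are given as a unit quaternion [w, x, y, z].
In Python, from station import bot, optics gives the robot as it stands.
- The arm moves only by the tool drive_tool, never from a script. Its argument "deltas" is a list of rows, each an object with "gripper": the closure in counts, from 0 (fully open) to 255 (shut); "offset": the shift along the tool's x, y, z in units of 1000 mm (1.0 is 1000 mm), a list of three; "angular": the turn, a rotation vector about the tool's x, y, z in units of 45 degrees (1.0 is 45 degrees), a list of three. In form: [{"gripper": gripper, "offset": [dx, dy, dz], "angular": [rx, ry, rz]}, ...]. A call has 1 to 5 rows; each row is the pose to reach, as a shift and turn from the pose commanded when the call began, along the tool's axes at that moment; what a row does not reach only later rows make up. A row lasts 1/10 s, in which the tool goes at most 50 mm and 8.59 degrees, less where a joint would pass 70% of its speed; a pose out of reach is approached as far as the arm can. A call with a number of a shift or a turn outside -1 to 1 is refused whole. A call with a gripper value outside its range is refused whole. The fingers move at their own pace and stop on an object; "grip_force" is the grip in N (left out, the last holds). Time passes only in rows, so rows that repeat a pose let the fingers close. It gives the time, the measured TCP pose, the force, the opening and the grip force at its end, in the units of the state.
- bot.get_obs(): the state, without advancing time (a new reading comes with each control period).
- optics.read_camera(name): name is "scene" or "top"; returns the picture (384x512x3 uint8, blue, green, red); there is no depth.
- optics.camera_model(name): a dict with "fx", "fy", "cx", "cy" (pixels), "dist" ([k1, k2, p1, p2, k3] as OpenCV has them; the pictures are not rectified), "cam_to_world" (4x4, takes a point from camera to world coordinates). Camera axes: x right, y up, looking along -z (the intrinsics and any distortion apply to the point x, -y, -z); pixel columns grow to the right and rows downward; lengths in m; the calibration is good to about 2 mm. A picture is of the moment at which its call begins. camera_model takes no time and is no camera call.
- bot.hand_in(): hands the job in; it is judged then, once.
The state is a dict: "t": time; "q": joint angles; "joint_vel": joint speeds; "joint_torque": joint torques, N m; "eef_pos": TCP position; "tool_rot": TCP orientation; "contact_force": force on the tool from outside, world axes, zero at the start; "torque": the same for the moment, N m; "gripper_width": opening from 0.0 (shut) to 1.0 (fully open); "grasp_force": force on a finger pad.
Only numpy, scipy, OpenCV 4.12 (cv2) and the standard library are available. Lean on these libraries where they do the work, as an engineer would, in place of code of your own. Each camera call takes 0.05 s, during which the arm holds its last target. There are 200 camera calls.

## Task

Press the orange hand lever of the rail clamp in towards the steel bar with the backs of your fingers until it comes up against its stop, and hold it there for a good second to check that it stops short of the bar; then let it spring all the way back out and move clear. Press gently, do not pinch the lever or reach into the gap behind it, keep off the bar, and leave everything else on the bench as it is.

Things in the scene. Friction and masses are not known exactly. Their poses are not given: they have to be found in the camera images.
- lever (a joint): Angle of the sprung orange hand lever about its upright pivot: 0 = sprung out (as found), 0.40 rad = against its hard stop, still about 17 mm short of the bar. Grows as it is pressed towards the bar. The spring takes about 1.5 N at the press point to start and 5 N at the stop; let go, it springs back by itself.
- lever_pivot (a point): The lever's upright pivot axis, at mid-height of the lever, 85 mm above the bench; same axes as lever_face. It lies 6 mm to the +x side of the outer face's plane. Steel hub 20 mm across; from it to the grip the lever is 10 mm thick, 18 mm tall.
- lever_face (a point): Press point: outer face of the orange lever (turned away from the bar), 100 mm from the pivot, mid-height, 85 mm above the bench. Axes turn with the lever: x level, square into the face, the way it is pressed; y along the lever away from the pivot; z up. Grip 12 mm thick (x), 24 mm tall, 55 to 140 mm from the pivot. Pressed, it swings about 40 mm on an arc, clockwise from above, over low loose things.
- bar_mid (a point): On the axis of the fixed round steel bar (14 mm diameter, 150 mm long, 20 mm ball end), 85 mm above the bench, 100 mm from its root. y runs along the bar outwards; x level, away from the lever. The lever's pivot lies 30 mm to the -x side of the bar's root; at rest the lever splays 0.42 rad from the bar, at its stop it is nearly parallel. Not to be touched.
- rail: Aluminium rail 500 x 40 x 25 mm lying along its own y, fixed to the bench; origin at the centre of its underside. The lever side of the clamp faces its -x.
- clamp: Dark anodised cam lock clamp (66 x 60 mm, 69 mm high) fixed on the rail; same axes as bar_mid, origin on the bench under the bar's root. Bar and lever run out to its +y side; on its -y side, 100 mm from the origin, stands a steel camera bracket 50 mm wide, reaching 137 mm above the bench.
- focus_block: Grey cast focus block 80 x 60 x 50 mm, resting loose on the bench; a bystander to leave alone; origin at the centre of its underside
- splitter_cube: Glass beam splitter cube, 25 mm, resting loose on the bench; a bystander to leave alone; origin at the centre of its underside
- eyepiece_cap: Red plastic eyepiece cap, 36 mm across, 20 mm high, open side up, resting loose on the bench; a bystander to leave alone; origin at the centre of its underside
- objective: Brass microscope objective, 30 mm across, 46 mm high, standing, resting loose on the bench; a bystander to leave alone; origin at the centre of its underside
- driver: Screwdriver 160 mm long lying along its own x on the bench; a bystander to leave alone
- parts_tray: Blue parts tray 100 x 140 x 25 mm, resting loose on the bench; a bystander to leave alone; origin at the centre of its underside

How it is judged:
By the outcome, as a careful person would: the job done as asked, in the order asked, and still so for the second after the job is handed in, with the robot touching nothing.
It also fails if it takes over 35 s, if anything falls off the work surface, if the arm or the gripper's body presses on something with over 40 N, if the wrist force passes 120 N, or if a joint passes its speed limit or range.

## Working session

There is one attempt and no reset: what is moved stays moved. The work goes in short steps, Python scripts to look and compute and a tool call to move; the robot and the scene stay as the last step left them, time stands still between calls to the robot, and variables do not carry over. Pictures are saved under pics/ and viewed, at most 10 in all, crops included, and the job is handed in when it is done.

Besides the shell and the picture viewer there is one more tool, called after ">>>" as name(argument=value, ...) on one line, values as JSON. drive_tool: Moves the arm, as the interface text tells. Its arguments: {"type":"object","properties":{"deltas":{"type":"array"},"grip_force":{"type":"number"}},"required":["deltas"]}

```bash
mkdir -p pics; python3 - <<'E'
from station import bot, optics
import cv2
for n in("scene","top"):
    cv2.imwrite(f"pics/{n}0.png",optics.read_camera(n)); m=optics.camera_model(n); print(n,m)
o=bot.get_obs(); print(o['eef_pos'],o['tool_rot'],o['gripper_width'],o['t'],o['contact_force'])
E
```

```text
scene {'fx': 496.61403265388725, 'fy': 496.61403265388725, 'cx': 257.0235867247563, 'cy': 190.71590435501798, 'dist': array([0.0017249, 0.       , 0.       , 0.       , 0.       ]), 'cam_to_world': array([[ 0.68243636, -0.58897361,  0.43288649,  0.99247496],
       [ 0.73088568,  0.54229636, -0.41439205, -0.37566823],
       [ 0.00931321,  0.59918674,  0.80055513,  0.80451408],
       [ 0.        ,  0.        ,  0.        ,  1.        ]])}
top {'fx': 481.1620267865122, 'fy': 481.1620267865122, 'cx': 261.4720399616122, 'cy': 196.16975657736432, 'dist': array([-0.20491979,  0.        ,  0.        ,  0.        ,  0.        ]), 'cam_to_world': array([[-0.02763106,  0.99309484, -0.11401383,  0.4873538 ],
       [-0.9993281 , -0.03019039, -0.02078191, -0.00653826],
       [-0.02408053,  0.113363  ,  0.99326178,  1.07921248],
       [ 0.        ,  0.        ,  0.        ,  1.        ]])}
[0.30177872 0.60331425 0.30301457] [-1.10834658e-04  2.29812219e-01  9.73234636e-01 -8.21941600e-04] 1.0045932334712369 0.1 [ 0.21733908 -0.11991269 -0.09396392]
```

View pics/scene0.png

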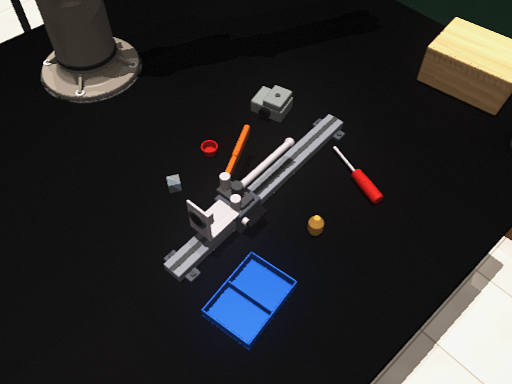

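View pics/top0.png

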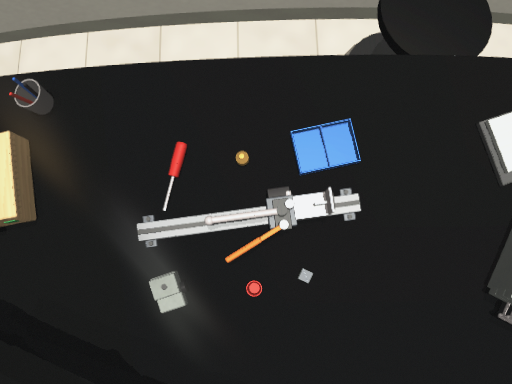

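The scene view shows the orange lever at about (237,150) and the bar at (268,163). In the top view the lever runs from its hub at (283,226) to its tip at (227,260), and the bar's ball end is at (209,219). The cap at (254,288) and focus block (167,292) are on the lever's outer side, but both are low.

```bash
cat > h.py <<'E'
import numpy as np, cv2
from station import bot, optics
from scipy.spatial.transform import Rotation as R
def ray(n,uv,z):
    m=optics.camera_model(n); K=np.array([[m['fx'],0,m['cx']],[0,m['fy'],m['cy']],[0,0,1.]])
    p=cv2.undistortPoints(np.array(uv,float).reshape(-1,1,2),K,m['dist'])[:,0]
    T=m['cam_to_world']; d=np.c_[p[:,0],-p[:,1],-np.ones(len(p))]@T[:3,:3].T
    c=T[:3,3]; return c+d*((z-c[2])/d[:,2])[:,None]
def orange(im):
    h=cv2.cvtColor(im,cv2.COLOR_BGR2HSV); k=cv2.inRange(h,(6,170,90),(16,255,255))
    c=max(cv2.findContours(k,cv2.RETR_EXTERNAL,cv2.CHAIN_APPROX_NONE)[0],key=lambda c:cv2.minAreaRect(c)[1][0]+cv2.minAreaRect(c)[1][1])
    return c[:,0,:]
def lever(n,im=None,z=.097):
    im=optics.read_camera(n) if im is None else im
    P=ray(n,orange(im),z)[:,:2]
    (c,s,a)=cv2.minAreaRect((P*1000).astype(np.float32))
    b=cv2.boxPoints((c,s,a)); e=[b[1]-b[0],b[2]-b[1]]; d=max(e,key=np.linalg.norm); d=d/np.linalg.norm(d)
    if d[1]<0:d=-d
    c=np.array(c); return c,max(s),min(s),d,np.degrees(np.arctan2(d[1],d[0]))
E
python3 - <<'E'
from h import *
for n in("top","scene"): print(n,lever(n,cv2.imread(f"pics/{n}0.png")))
print("bar ball,root",ray("top",[(209,219.5),(274,211)],.085))
print("cap,block,cube",ray("top",[(254,288),(167,288),(306,275)],.03))
print("hub",ray("top",[(284,225)],.1))
print(R.from_quat(bot.get_obs()['tool_rot'],scalar_first=True).as_matrix().round(3))
E
```

```text
top (array([492.30657959,  54.03518677]), 86.46849060058594, 12.964472770690918, array([-0.50689363,  0.8620086 ], dtype=float32), np.float32(120.45713))
scene (array([508.74334717,  34.23917007]), 126.68892669677734, 13.136554718017578, array([-0.50359297,  0.8639411 ], dtype=float32), np.float32(120.23799))
bar ball,root [[ 0.5559624   0.12475753  0.085     ]
 [ 0.56976594 -0.01083987  0.085     ]]
cap,block,cube [[ 0.40820526  0.03712463  0.03      ]
 [ 0.41148868  0.22814251  0.03      ]
 [ 0.43307245 -0.07626553  0.03      ]]
hub [[ 0.5393308  -0.03025696  0.1       ]]
[[-0.894  0.447 -0.001]
 [ 0.447  0.894 -0.002]
 [-0.    -0.002 -1.   ]]
```

>>> drive_tool(deltas=[{"gripper": 255, "offset": [-0.381, -0.455, 0], "angular": [0, 0, 0.733]}, {"gripper": 255, "offset": [-0.381, -0.455, 0], "angular": [0, 0, 0.733]}, {"gripper": 255, "offset": [-0.381, -0.455, 0], "angular": [0, 0, 0.733]}, {"gripper": 255, "offset": [-0.381, -0.455, 0], "angular": [0, 0, 0.733]}, {"gripper": 255, "offset": [-0.381, -0.455, 0], "angular": [0, 0, 0.733]}], grip_force=20)

```text
t: 0.6
eef_pos: [0.3598, 0.3583, 0.3036]
tool_rot: [-0.0, 0.498, 0.867, -0.0]
contact_force: [1.3, -0.5, -0.4]
gripper_width: 0.15
grasp_force: 0.0
```

```bash
cat >> h.py <<'E'
def to(p,yaw):
    "remaining move in tool axes/units: TCP to p with tool y at yaw deg, z down"
    o=bot.get_obs(); M=R.from_quat(o['tool_rot'],scalar_first=True)
    y=np.r_[np.cos(np.radians(yaw)),np.sin(np.radians(yaw)),0]; z=np.r_[0,0,-1.]
    G=R.from_matrix(np.c_[np.cross(y,z),y,z])
    print("t %.2f"%o['t'],o['eef_pos'].round(4),"F",o['contact_force'].round(2),"w %.2f"%o['gripper_width'])
    print("offset",M.inv().apply(np.array(p)-o['eef_pos']).round(4),"angular",((M.inv()*G).as_rotvec()/np.radians(45)).round(4))
E
python3 -c "
from h import *
to([.439,.026,.303],30.4)"
```

```text
t 0.60 [0.3598 0.3583 0.3036] F [ 1.34 -0.54 -0.45] w 0.15
offset [-0.327  -0.0989  0.0007] angular [-0.0006  0.0002 -0.0036]
```

>>> drive_tool(deltas=[{"gripper": 255, "offset": [-0.327, -0.099, 0], "angular": [0, 0, 0]}, {"gripper": 255, "offset": [-0.327, -0.099, 0], "angular": [0, 0, 0]}, {"gripper": 255, "offset": [-0.327, -0.099, 0], "angular": [0, 0, 0]}, {"gripper": 255, "offset": [-0.327, -0.099, 0], "angular": [0, 0, 0]}, {"gripper": 255, "offset": [-0.327, -0.099, 0], "angular": [0, 0, 0]}])

```text
t: 1.1
eef_pos: [0.4184, 0.1154, 0.3039]
tool_rot: [-0.0, 0.497, 0.868, 0.0]
contact_force: [1.3, 0.2, 0.1]
gripper_width: -0.001
grasp_force: 0.0
```

```bash
python3 -c "
from h import *
to([.439,.026,.303],30.4)"
```

```text
t 1.10 [0.4184 0.1154 0.3039] F [1.33 0.2  0.13] w -0.00
offset [-0.0875 -0.0275  0.0008] angular [ 0.0002 -0.0004  0.0012]
```

>>> drive_tool(deltas=[{"gripper": 255, "offset": [-0.0875, -0.0275, 0], "angular": [0, 0, 0]}, {"gripper": 255, "offset": [-0.0875, -0.0275, 0], "angular": [0, 0, 0]}, {"gripper": 255, "offset": [-0.0875, -0.0275, 0], "angular": [0, 0, 0]}, {"gripper": 255, "offset": [-0.0875, -0.0275, 0], "angular": [0, 0, 0]}])

```text
t: 1.5
eef_pos: [0.439, 0.0274, 0.3037]
tool_rot: [-0.0, 0.498, 0.867, -0.0]
contact_force: [-0.9, 0.6, 0.7]
gripper_width: -0.001
grasp_force: 0.0
```

```bash
python3 -c "
from h import *
to([.439,.026,.141],30.4)
a=optics.read_camera('scene');b=optics.read_camera('top')
cv2.imwrite('pics/c1.png',np.hstack([cv2.resize(a[60:320,80:400],None,fx=1.25,fy=1.25),cv2.resize(b[100:360,100:420],None,fx=1.25,fy=1.25)]))"
```

```text
t 1.50 [0.439  0.0274 0.3037] F [-0.91  0.61  0.7 ] w -0.00
offset [-0.0013 -0.0007  0.1627] angular [-0.0003 -0.0004 -0.0024]
```

View pics/c1.png

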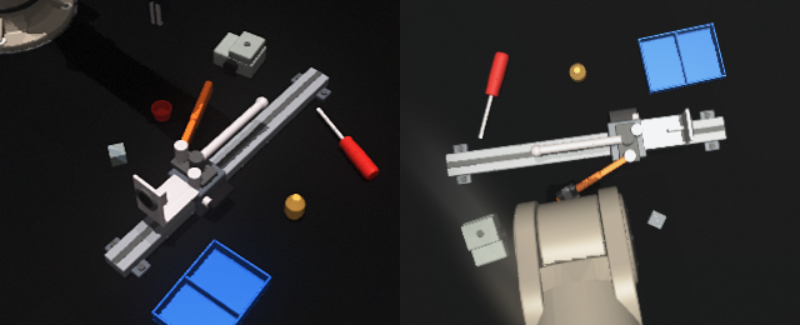

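The scene crop (left) shows the closed fingertips at (155,12), level with and beyond the outer side of the lever. The top crop (right) shows the hand just outside the lever, with nothing moved. Now I'll descend beside the lever.

>>> drive_tool(deltas=[{"gripper": 255, "offset": [-0.001, -0.001, 0.05], "angular": [0, 0, 0]}, {"gripper": 255, "offset": [-0.001, -0.001, 0.1], "angular": [0, 0, 0]}, {"gripper": 255, "offset": [-0.001, -0.001, 0.14], "angular": [0, 0, 0]}, {"gripper": 255, "offset": [-0.001, -0.001, 0.162], "angular": [0, 0, 0]}, {"gripper": 255, "offset": [-0.001, -0.001, 0.162], "angular": [0, 0, 0]}])

```text
t: 2.1
eef_pos: [0.4367, 0.028, 0.1393]
tool_rot: [-0.002, 0.495, 0.869, -0.002]
contact_force: [-0.8, -0.6, 1.1]
gripper_width: 0.003
grasp_force: 0.0
```

```bash
python3 -c "
from h import *
to([.4858,.0532,.141],30.4)
a=optics.read_camera('scene')
cv2.imwrite('pics/c2.png',cv2.resize(a[60:240,140:340],None,fx=3,fy=3,interpolation=2))"
```

```text
t 2.10 [0.4367 0.028  0.1393] F [-0.78 -0.63  1.07] w 0.00
offset [-0.0033  0.0551 -0.0021] angular [-0.0081 -0.0025  0.0045]
```

View pics/c2.png

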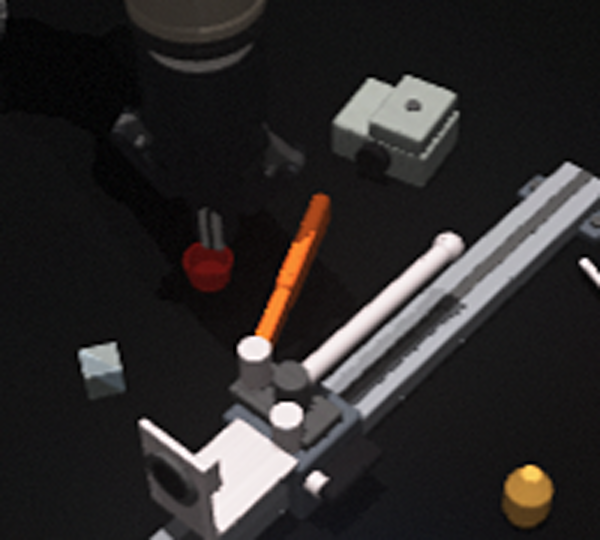

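The closed fingertips are at about (212,235) in the crop, well outside the lever's grip at (305,240). The finger knuckles stick out to (130,130) and (298,160), so I'll check their height above the lever and bar.

```bash
python3 -c "
from h import *
p=np.array([.4367,.028]);d=np.array([.863,.506]);e=np.array([.506,-.863])
for uv in [(300,165),(270,175),(262,130),(122,112),(145,148),(212,250)]:
    px=(uv[0]/3+140,uv[1]/3+60)
    for off in(-.011,.011):
        # ray meets plane through p+off*e containing d and z
        a=ray('scene',[px],0)[0];b=ray('scene',[px],.2)[0]
        n=np.r_[e,0];q=np.r_[p+off*e,0];t=((q-a)@n)/((b-a)@n);x=a+t*(b-a)
        print(uv,off,'s %.3f z %.3f ahead %.3f'%((x[:2]-p)@d,x[2],.139-x[2]))
"
```

```text
(300, 165) -0.011 s 0.058 z 0.140 ahead -0.001
(300, 165) 0.011 s 0.065 z 0.163 ahead -0.024
(270, 175) -0.011 s 0.037 z 0.125 ahead 0.014
(270, 175) 0.011 s 0.045 z 0.148 ahead -0.009
(262, 130) -0.011 s 0.033 z 0.163 ahead -0.024
(262, 130) 0.011 s 0.042 z 0.185 ahead -0.046
(122, 112) -0.011 s -0.061 z 0.152 ahead -0.013
(122, 112) 0.011 s -0.049 z 0.174 ahead -0.035
(145, 148) -0.011 s -0.048 z 0.124 ahead 0.015
(145, 148) 0.011 s -0.037 z 0.148 ahead -0.009
(212, 250) -0.011 s -0.008 z 0.039 ahead 0.100
(212, 250) 0.011 s 0.002 z 0.066 ahead 0.073
```

>>> drive_tool(deltas=[{"gripper": 255, "offset": [-0.003, 0.01, -0.007], "angular": [0, 0, 0]}, {"gripper": 255, "offset": [-0.003, 0.02, -0.007], "angular": [0, 0, 0]}, {"gripper": 255, "offset": [-0.003, 0.028, -0.007], "angular": [0, 0, 0]}, {"gripper": 255, "offset": [-0.003, 0.034, -0.007], "angular": [0, 0, 0]}, {"gripper": 255, "offset": [-0.003, 0.034, -0.007], "angular": [0, 0, 0]}])

```text
t: 2.65
eef_pos: [0.4708, 0.0423, 0.1493]
tool_rot: [0.001, 0.496, 0.868, 0.001]
contact_force: [-0.8, -0.5, -0.4]
gripper_width: -0.002
grasp_force: 0.0
```

```bash
python3 -c "
from h import *
to([.4858,.0532,.146],30.4)
a=optics.read_camera('scene');to([.4858,.0532,.146],30.4)
cv2.imwrite('pics/c3.png',cv2.resize(a[80:200,170:310],None,fx=4,fy=4,interpolation=2))"
```

```text
t 2.65 [0.4708 0.0423 0.1493] F [-0.82 -0.54 -0.38] w -0.00
offset [0.0018 0.0185 0.0034] angular [0.002  0.0005 0.0023]
t 2.70 [0.47   0.0417 0.1491] F [ 0.03 -1.02 -0.67] w 0.00
offset [0.0019 0.0195 0.0031] angular [0.0005 0.0001 0.0016]
```

View pics/c3.png

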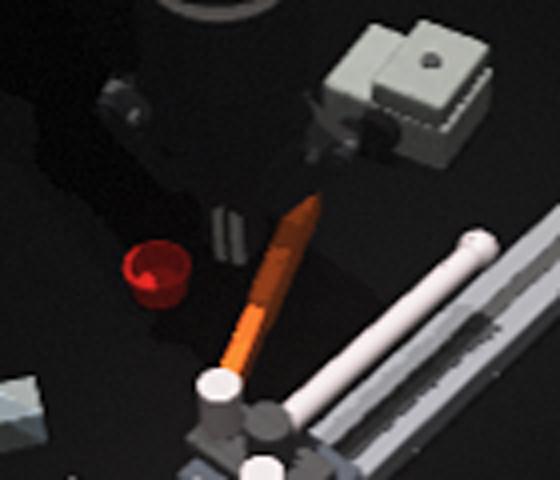

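The fingers at about (228,235) in the crop stand parallel to the lever's outer face, with a gap of a few mm. The lever hasn't moved. Next I'll work out the press arc about the pivot.

```bash
cat >> h.py <<'E'
P=np.array([.5415,-.030]); A0=120.4
def arc(th,g,r=.100):
    "TCP xy for lever angle th, TCP g behind the outer face; and tool yaw"
    a=np.radians(A0)-th; d=np.r_[np.cos(a),np.sin(a)]; n=np.r_[d[1],-d[0]]
    return np.r_[P+r*d-(.006+g)*n,.146], np.degrees(a)-90
def state(r=.100):
    o=bot.get_obs(); M=R.from_quat(o['tool_rot'],scalar_first=True).as_matrix(); y=M[:,1]
    th=np.radians(A0-90)-np.arctan2(y[1],y[0]); a=np.radians(A0)-th
    d=np.r_[np.cos(a),np.sin(a)];n=np.r_[d[1],-d[0]];v=o['eef_pos'][:2]-P
    F=o['contact_force'][:2]; print("t %.2f tool th %.3f along %.4f g %.4f z %.4f Fn %.2f Fd %.2f Fz %.2f"%(o['t'],th,v@d,-(v@n)-.006,o['eef_pos'][2],F@n,F@d,o['contact_force'][2]))
E
python3 -c "
from h import *
state()
for th in (0,.1,.2,.3,.36): 
    for g in (.013,): print(th,g);to(*arc(th,g))"|grep -v '^t .*w'
```

```text
t 2.70 tool th -0.001 along 0.0981 g 0.0193 z 0.1491 Fn -0.49 Fd -0.90 Fz -0.67
0 0.013
offset [0.0019 0.0064 0.0031] angular [0.0005 0.0001 0.0016]
0.1 0.013
offset [0.0033 0.0165 0.0031] angular [5.000e-04 1.000e-04 1.289e-01]
0.2 0.013
offset [0.0037 0.0266 0.0031] angular [5.000e-04 1.000e-04 2.563e-01]
0.3 0.013
offset [0.0031 0.0368 0.0031] angular [0.0005 0.     0.3836]
0.36 0.013
offset [0.0022 0.0428 0.0031] angular [0.0005 0.     0.46  ]
```

>>> drive_tool(deltas=[{"gripper": 255, "offset": [0.001, 0.003, 0.003], "angular": [0, 0, 0]}, {"gripper": 255, "offset": [0.002, 0.0065, 0.003], "angular": [0, 0, 0]}, {"gripper": 255, "offset": [0.0025, 0.01, 0.003], "angular": [0, 0, 0.045]}, {"gripper": 255, "offset": [0.003, 0.0135, 0.003], "angular": [0, 0, 0.09]}, {"gripper": 255, "offset": [0.0033, 0.0165, 0.003], "angular": [0, 0, 0.129]}])

```text
t: 3.2
eef_pos: [0.4815, 0.0527, 0.1456]
tool_rot: [-0.001, 0.541, 0.841, -0.001]
contact_force: [-2.6, -0.0, 0.9]
gripper_width: -0.002
grasp_force: 1.1
```

```bash
python3 -c "
from h import *
state();a=optics.read_camera('scene'); state()
print(lever('scene',a))
for th in (.15,.2,.25,.3,.35): to(*arc(th,.013))
cv2.imwrite('pics/c4.png',cv2.resize(a[80:200,170:310],None,fx=4,fy=4,interpolation=2))"|grep -v '^t .*w'
```

```text
t 3.20 tool th 0.102 along 0.1001 g 0.0142 z 0.1456 Fn -2.37 Fd 1.07 Fz 0.88
t 3.25 tool th 0.103 along 0.1002 g 0.0138 z 0.1456 Fn -0.41 Fd 0.70 Fz 0.50
(array([521.24230957,  22.28853416]), 95.13910675048828, 12.884300231933594, array([-0.43174988,  0.90199333], dtype=float32), np.float32(115.57865))
offset [ 0.0006  0.0055 -0.0004] angular [-0.0016 -0.0005  0.0595]
offset [ 0.0012  0.0105 -0.0004] angular [-0.0016 -0.0005  0.1232]
offset [ 0.0015  0.0156 -0.0004] angular [-0.0016 -0.0005  0.1869]
offset [ 0.0016  0.0207 -0.0004] angular [-0.0016 -0.0004  0.2505]
offset [ 0.0014  0.0258 -0.0005] angular [-0.0016 -0.0004  0.3142]
```

View pics/c4.png

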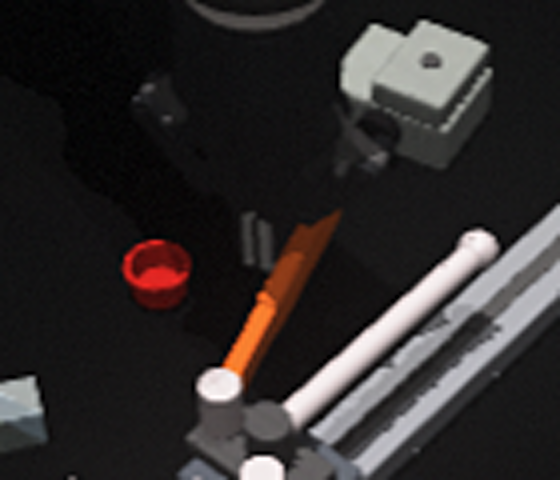

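The lever is pressed: its tip has gone from (318,200) to (338,215) in the crop, and its axis has turned about 4.7°. The fingers lie on its outer face, so I'll continue along the arc.

>>> drive_tool(deltas=[{"gripper": 255, "offset": [0.0003, 0.004, 0], "angular": [0, 0, 0.05]}, {"gripper": 255, "offset": [0.0008, 0.008, 0], "angular": [0, 0, 0.1]}, {"gripper": 255, "offset": [0.0012, 0.012, 0], "angular": [0, 0, 0.15]}, {"gripper": 255, "offset": [0.0015, 0.016, 0], "angular": [0, 0, 0.2]}, {"gripper": 255, "offset": [0.0016, 0.0205, 0], "angular": [0, 0, 0.25]}])

```text
t: 3.75
eef_pos: [0.4989, 0.0628, 0.1455]
tool_rot: [-0.001, 0.62, 0.784, -0.001]
contact_force: [-4.3, 0.1, 2.1]
gripper_width: 0.0
grasp_force: 2.0
```

```bash
python3 -c "
from h import *
state();a=optics.read_camera('scene'); state()
print(lever('scene',a))
for th in (.32,.34,.36,.38,.4): to(*arc(th,.013))"|grep -v '^t .*w'
```

```text
t 3.75 tool th 0.298 along 0.1001 g 0.0140 z 0.1455 Fn -4.20 Fd 1.06 Fz 2.12
t 3.80 tool th 0.299 along 0.1002 g 0.0133 z 0.1455 Fn -3.05 Fd 1.35 Fz -0.56
(array([532.2835083 ,  34.82795715]), 115.79623413085938, 15.899351119995117, array([-0.26187572,  0.96510166], dtype=float32), np.float32(105.18138))
offset [ 0.0001  0.0024 -0.0005] angular [-0.0025 -0.0006  0.0262]
offset [ 0.0005  0.0044 -0.0005] angular [-0.0025 -0.0006  0.0517]
offset [ 0.0007  0.0064 -0.0005] angular [-0.0025 -0.0006  0.0772]
offset [ 0.001   0.0084 -0.0005] angular [-0.0025 -0.0005  0.1026]
offset [ 0.0012  0.0104 -0.0005] angular [-0.0025 -0.0005  0.1281]
```

>>> drive_tool(deltas=[{"gripper": 255, "offset": [0.0001, 0.002, 0], "angular": [0, 0, 0.026]}, {"gripper": 255, "offset": [0.0004, 0.004, 0], "angular": [0, 0, 0.052]}, {"gripper": 255, "offset": [0.0007, 0.006, 0], "angular": [0, 0, 0.077]}, {"gripper": 255, "offset": [0.001, 0.0075, 0], "angular": [0, 0, 0.103]}, {"gripper": 255, "offset": [0.001, 0.0085, 0], "angular": [0, 0, 0.115]}])

```text
t: 4.3
eef_pos: [0.507, 0.0662, 0.1455]
tool_rot: [-0.001, 0.654, 0.756, -0.001]
contact_force: [-4.6, 1.9, 2.2]
gripper_width: -0.004
grasp_force: 2.3
```

```bash
python3 -c "
from h import *
state();a=optics.read_camera('scene');b=optics.read_camera('top'); state()
print(lever('scene',a))
cv2.imwrite('pics/c5.png',cv2.resize(a[80:200,170:310],None,fx=4,fy=4,interpolation=2))
for th in (.4,): to(*arc(th,.013))"|grep -v '^t .*w'
```

```text
t 4.30 tool th 0.387 along 0.1001 g 0.0143 z 0.1455 Fn -4.24 Fd 2.52 Fz 2.15
t 4.40 tool th 0.386 along 0.1001 g 0.0143 z 0.1454 Fn -4.87 Fd 2.69 Fz 0.50
(array([538.50372314,  38.27141571]), 119.24921417236328, 19.13184356689453, array([-0.19357459,  0.98108554], dtype=float32), np.float32(101.16146))
offset [ 0.0001  0.0027 -0.0006] angular [-0.0034 -0.0012  0.0176]
```

View pics/c5.png

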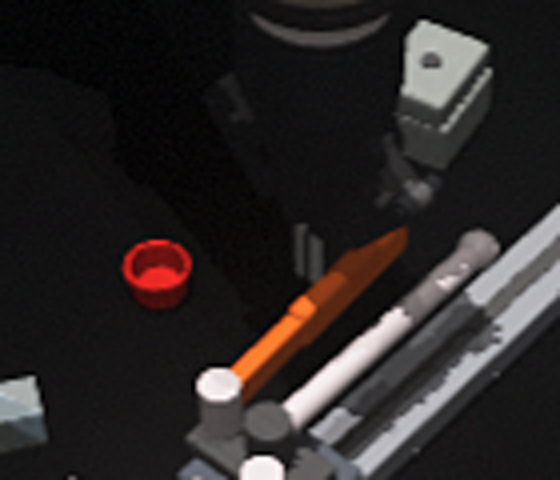

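The lever is nearly parallel to the bar, with its tip at (405,235) and the bar's ball at (480,245) in the crop. The gap is still open and the force is about 5 N. I'll continue in 1 mm steps until the force rises.

>>> drive_tool(deltas=[{"gripper": 255, "offset": [0, 0.001, 0], "angular": [0, 0, 0.01]}, {"gripper": 255, "offset": [0, 0.002, 0], "angular": [0, 0, 0.018]}, {"gripper": 255, "offset": [0, 0.002, 0], "angular": [0, 0, 0.018]}])

```text
t: 4.7
eef_pos: [0.5089, 0.0667, 0.1454]
tool_rot: [-0.001, 0.659, 0.752, -0.001]
contact_force: [-5.7, 1.9, 1.1]
gripper_width: 0.0
grasp_force: 2.4
```

```bash
python3 -c "
from h import *
state();a=optics.read_camera('scene'); state();print(lever('scene',a))"
```

```text
t 4.70 tool th 0.400 along 0.1001 g 0.0137 z 0.1454 Fn -5.44 Fd 2.67 Fz 1.06
t 4.75 tool th 0.400 along 0.1001 g 0.0138 z 0.1454 Fn -4.68 Fd 3.85 Fz 1.87
(array([540.39440918,  38.3682251 ]), 118.38611602783203, 19.093229293823242, array([-0.11683416,  0.9931514 ], dtype=float32), np.float32(96.70942))
```

>>> drive_tool(deltas=[{"gripper": 255, "offset": [0, 0.0007, 0], "angular": [0, 0, 0]}, {"gripper": 255, "offset": [0, 0.0015, 0], "angular": [0, 0, 0]}])

```text
t: 4.95
eef_pos: [0.5102, 0.067, 0.1454]
tool_rot: [-0.002, 0.659, 0.752, -0.001]
contact_force: [-5.6, 3.8, 1.8]
gripper_width: -0.002
grasp_force: 2.5
```

```bash
python3 -c "
from h import *
state();a=optics.read_camera('scene'); state();print(lever('scene',a))"
```

```text
t 4.95 tool th 0.400 along 0.1002 g 0.0124 z 0.1454 Fn -5.10 Fd 4.53 Fz 1.80
t 5.00 tool th 0.400 along 0.1002 g 0.0122 z 0.1455 Fn -4.41 Fd 4.31 Fz 0.97
(array([539.03924561,  37.91756058]), 121.39840698242188, 13.496774673461914, array([-0.12629314,  0.99199295], dtype=float32), np.float32(97.25543))
```

>>> drive_tool(deltas=[{"gripper": 255, "offset": [0, 0.0006, 0], "angular": [0, 0, 0]}, {"gripper": 255, "offset": [0, 0.0012, 0], "angular": [0, 0, 0]}])

```text
t: 5.2
eef_pos: [0.5113, 0.0671, 0.1454]
tool_rot: [-0.002, 0.659, 0.752, -0.001]
contact_force: [-6.2, 2.7, 2.7]
gripper_width: -0.0
grasp_force: 3.3
```

```bash
python3 -c "
from h import *
state();a=optics.read_camera('scene'); state();print(lever('scene',a))"
```

```text
t 5.20 tool th 0.400 along 0.1002 g 0.0113 z 0.1454 Fn -5.75 Fd 3.52 Fz 2.71
t 5.25 tool th 0.400 along 0.1003 g 0.0113 z 0.1454 Fn -6.72 Fd 3.80 Fz 3.31
(array([540.64581299,  38.34436798]), 121.15357208251953, 16.453563690185547, array([-0.0751131,  0.997175 ], dtype=float32), np.float32(94.30772))
```

>>> drive_tool(deltas=[{"gripper": 255, "offset": [0, 0.0005, 0], "angular": [0, 0, 0]}, {"gripper": 255, "offset": [0, 0.001, 0], "angular": [0, 0, 0]}])

```text
t: 5.45
eef_pos: [0.5116, 0.0672, 0.1453]
tool_rot: [-0.002, 0.659, 0.752, -0.001]
contact_force: [-9.1, 3.5, 5.8]
gripper_width: -0.002
grasp_force: 4.5
```

```bash
python3 -c "
from h import *
state();a=optics.read_camera('scene'); state();print(lever('scene',a))
cv2.imwrite('pics/c6.png',cv2.resize(a[100:200,200:310],None,fx=5,fy=5,interpolation=2))"
```

```text
t 5.45 tool th 0.400 along 0.1003 g 0.0110 z 0.1453 Fn -8.53 Fd 4.61 Fz 5.77
t 5.50 tool th 0.400 along 0.1002 g 0.0110 z 0.1453 Fn -8.21 Fd 5.24 Fz 5.06
(array([540.51818848,  36.6505661 ]), 117.93273162841797, 15.974677085876465, array([-0.08346713,  0.99651057], dtype=float32), np.float32(94.78788))
```

View pics/c6.png

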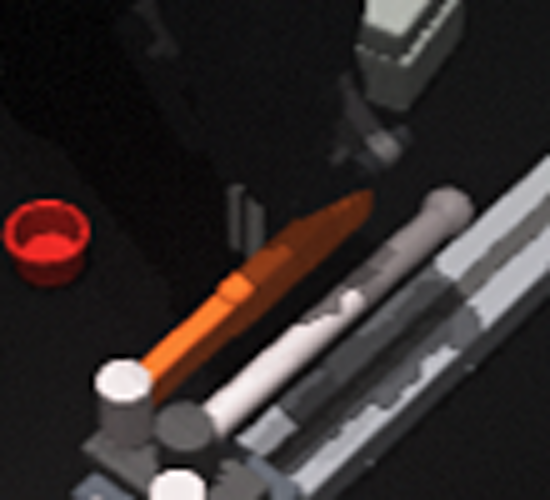

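The lever is now parallel to the bar with a clear gap: its tip is at (370,195) and the bar's ball at (450,208) in the crop. The last 1 mm step moved the TCP only 0.3 mm and the force jumped to 8.5 N, so it's on the stop. I'll hold it there.

>>> drive_tool(deltas=[{"gripper": 255, "offset": [0, 0.0003, 0], "angular": [0, 0, 0]}, {"gripper": 255, "offset": [0, 0.0003, 0], "angular": [0, 0, 0]}, {"gripper": 255, "offset": [0, 0.0003, 0], "angular": [0, 0, 0]}, {"gripper": 255, "offset": [0, 0.0003, 0], "angular": [0, 0, 0]}, {"gripper": 255, "offset": [0, 0.0003, 0], "angular": [0, 0, 0]}])

```text
t: 6.0
eef_pos: [0.5116, 0.0672, 0.1454]
tool_rot: [-0.003, 0.659, 0.752, -0.001]
contact_force: [-9.2, 3.2, 6.8]
gripper_width: 0.001
grasp_force: 4.5
```

>>> drive_tool(deltas=[{"gripper": 255, "offset": [0, 0, 0], "angular": [0, 0, 0]}, {"gripper": 255, "offset": [0, 0, 0], "angular": [0, 0, 0]}, {"gripper": 255, "offset": [0, 0, 0], "angular": [0, 0, 0]}, {"gripper": 255, "offset": [0, 0, 0], "angular": [0, 0, 0]}, {"gripper": 255, "offset": [0, 0, 0], "angular": [0, 0, 0]}])

```text
t: 6.5
eef_pos: [0.5116, 0.0672, 0.1453]
tool_rot: [-0.003, 0.659, 0.752, -0.001]
contact_force: [-9.3, 4.4, 6.3]
gripper_width: 0.001
grasp_force: 4.5
```

>>> drive_tool(deltas=[{"gripper": 255, "offset": [0, 0, 0], "angular": [0, 0, 0]}, {"gripper": 255, "offset": [0, 0, 0], "angular": [0, 0, 0]}, {"gripper": 255, "offset": [0, 0, 0], "angular": [0, 0, 0]}, {"gripper": 255, "offset": [0, 0, 0], "angular": [0, 0, 0]}, {"gripper": 255, "offset": [0, 0, 0], "angular": [0, 0, 0]}])

```text
t: 7.0
eef_pos: [0.5116, 0.0672, 0.1454]
tool_rot: [-0.003, 0.659, 0.752, -0.001]
contact_force: [-8.7, 2.8, 5.1]
gripper_width: -0.001
grasp_force: 4.5
```

```bash
python3 -c "
from h import *
state()
for th,g in ((.3,.012),(.2,.012),(.1,.012),(0,.013),(0,.05)): to(*arc(th,g))"|grep -v '^t .*w'
```

```text
t 7.00 tool th 0.400 along 0.1003 g 0.0110 z 0.1454 Fn -8.27 Fd 3.90 Fz 5.13
offset [-0.0026 -0.0109 -0.0006] angular [-0.0069 -0.0029 -0.1272]
offset [-0.0058 -0.0205 -0.0005] angular [-0.0068 -0.0033 -0.2546]
offset [-0.0101 -0.0298 -0.0005] angular [-0.0066 -0.0036 -0.3819]
offset [-0.0156 -0.0395 -0.0005] angular [-0.0064 -0.004  -0.5092]
offset [-0.03   -0.0735 -0.0003] angular [-0.0064 -0.004  -0.5092]
```

Held on the stop for over 1.5 s. Now I'll back off along the arc.

>>> drive_tool(deltas=[{"gripper": 255, "offset": [-0.001, -0.0055, 0], "angular": [0, 0, -0.064]}, {"gripper": 255, "offset": [-0.0026, -0.011, 0], "angular": [0, 0, -0.127]}, {"gripper": 255, "offset": [-0.004, -0.016, 0], "angular": [0, 0, -0.19]}, {"gripper": 255, "offset": [-0.0058, -0.0205, 0], "angular": [0, 0, -0.255]}, {"gripper": 255, "offset": [-0.008, -0.025, 0], "angular": [0, 0, -0.318]}])

```text
t: 7.5
eef_pos: [0.4892, 0.0554, 0.1455]
tool_rot: [-0.001, 0.56, 0.828, -0.0]
contact_force: [-3.6, 0.8, -0.3]
gripper_width: -0.004
grasp_force: 1.4
```

```bash
python3 -c "
from h import *
state()
for th,g in ((.1,.012),(0,.013),(0,.055)): to(*arc(th,g))"|grep -v '^t .*w'
```

```text
t 7.50 tool th 0.149 along 0.0988 g 0.0107 z 0.1455 Fn -3.02 Fd 2.06 Fz -0.28
offset [ 0.0003 -0.0061 -0.0005] angular [-0.0023 -0.0013 -0.0619]
offset [-0.0027 -0.0169 -0.0005] angular [-0.0022 -0.0014 -0.1892]
offset [-0.0089 -0.0584 -0.0004] angular [-0.0022 -0.0014 -0.1892]
```

>>> drive_tool(deltas=[{"gripper": 255, "offset": [0, -0.006, 0], "angular": [0, 0, -0.062]}, {"gripper": 255, "offset": [-0.001, -0.0115, 0], "angular": [0, 0, -0.125]}, {"gripper": 255, "offset": [-0.0027, -0.017, 0], "angular": [0, 0, -0.189]}, {"gripper": 255, "offset": [-0.004, -0.03, 0], "angular": [0, 0, -0.189]}, {"gripper": 255, "offset": [-0.007, -0.045, 0], "angular": [0, 0, -0.189]}])

```text
t: 8.0
eef_pos: [0.4509, 0.0317, 0.146]
tool_rot: [0.001, 0.499, 0.867, 0.0]
contact_force: [0.2, 0.5, 0.3]
gripper_width: -0.003
grasp_force: 0.0
```

>>> drive_tool(deltas=[{"gripper": 255, "offset": [0, -0.01, -0.02], "angular": [0, 0, 0]}, {"gripper": 255, "offset": [0, -0.01, -0.06], "angular": [0, 0, 0]}, {"gripper": 255, "offset": [0, -0.01, -0.1], "angular": [0, 0, 0]}, {"gripper": 255, "offset": [0, -0.01, -0.14], "angular": [0, 0, 0]}, {"gripper": 255, "offset": [0, -0.01, -0.15], "angular": [0, 0, 0]}])

```text
t: 8.5
eef_pos: [0.4436, 0.0264, 0.2996]
tool_rot: [0.002, 0.499, 0.866, 0.003]
contact_force: [0.7, 1.0, -0.6]
gripper_width: -0.001
grasp_force: 0.0
```

>>> drive_tool(deltas=[{"gripper": 255, "offset": [0, -0.01, 0], "angular": [0, 0, 0]}, {"gripper": 255, "offset": [0, -0.01, 0], "angular": [0, 0, 0]}, {"gripper": 255, "offset": [0, -0.01, 0], "angular": [0, 0, 0]}])

```text
t: 8.8
eef_pos: [0.4325, 0.0216, 0.2943]
tool_rot: [-0.001, 0.499, 0.867, -0.001]
contact_force: [-0.4, 1.0, -0.4]
gripper_width: 0.004
grasp_force: 0.0
```

```bash
python3 -c "
from h import *
state();a=optics.read_camera('scene');b=optics.read_camera('top');print(lever('scene',a))
cv2.imwrite('pics/c7.png',np.hstack([cv2.resize(a[60:320,80:400],None,fx=1.25,fy=1.25),cv2.resize(b[100:360,100:420],None,fx=1.25,fy=1.25)]))
a0=cv2.imread('pics/scene0.png')
for n,i in(('before',a0),('after',a)):
  h=cv2.cvtColor(i,cv2.COLOR_BGR2HSV)
  k=cv2.inRange(h,(0,170,60),(4,255,255)); print(n,[tuple(np.round(c,1)) for s,c in zip(*cv2.connectedComponentsWithStats(k)[2:]) if 30<s[4]<2000], orange(i).min(0),orange(i).max(0))"
```

```text
t 8.80 tool th 0.004 along 0.0994 g 0.0623 z 0.2943 Fn 0.20 Fd 1.09 Fz -0.35
(array([509.31921387,  33.39946365]), 124.65808868408203, 12.987278938293457, array([-0.50359523,  0.8639397 ], dtype=float32), np.float32(120.23814))
before [(np.float64(209.0), np.float64(147.4)), (np.float64(366.9), np.float64(185.8))] [225 124] [249 172]
after [(np.float64(208.8), np.float64(147.6)), (np.float64(366.9), np.float64(185.8))] [225 125] [249 172]
```

View pics/c7.png

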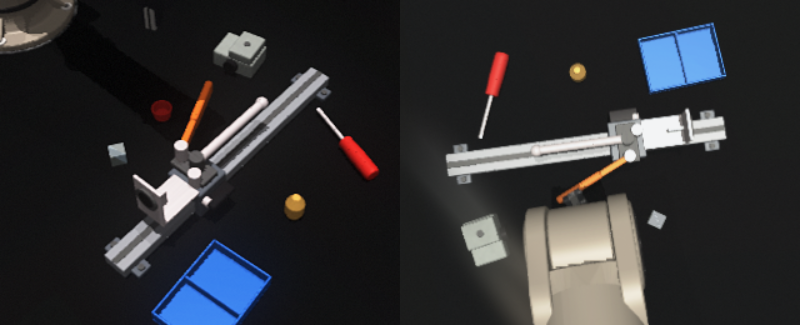

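The lever is back at its rest angle of 120.24°, the same as at the start, with its tip at (208,85) in the left crop. The other items are where they were, and the hand is raised clear.

```bash
python3 -c "
from station import bot
print(bot.hand_in())"
```

```text
the job is handed in; nothing more can be done
None
```

The lever was pressed gently (about 9–10 N) onto its stop, held there for about 1.5 s with a clear gap to the bar, and let spring fully back; the hand moved clear, nothing else moved, and the job is handed in.

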